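# Fit the filter section to the wet grinder's coolant filter

## Task

The tall octagonal filter section is lying on its side on the rubber mat: stand it upright on the mat, lug end down, and let go of it. Then take it again from above, stack it on the filter stand's bayonet collar, find the slots without forcing it (never lean on the stand with 60 N or more), press it down against the spring and turn it clockwise a quarter-turn to the stop, and let go so that it springs up and locks upright. Leave the other things on the bench where they are.

Things in the scene. Friction and masses are not known exactly. Their poses are not given: they have to be found in the camera images.
- section_mid (a point): The tall loose filter section, bare aluminium, 0.24 to 0.38 kg, 83 mm long. Point: on its axis, middle of its octagonal grip body (56 mm across flats, 60 mm long). z runs along the axis from lug end to flat top end (30 mm from the point). Flats face x, y and the diagonals. It starts lying level on a flat, lug end roughly to the left (+y); it stands stably on its nose.
- section_lugs (a point): Point on the same section's axis, 43 mm from the middle towards the lug end, same axes: centre of its two opposite lugs, 6 mm high, 10 mm wide, reaching to radius 27 mm along +x and -x. They sit on a round spigot of radius 19 mm that starts at the body's shoulder, 13 mm above this point; the tapered nose ends 10 mm below it, radius 16.5 mm.
- mouth (a point): Centre of the hole in the top face of the fixed filter stand's steel bayonet collar (76 mm outer, hole radius 21 mm), 100 mm above the bench; z up. Two opposite slots, about 6 degrees wider than the lugs either side, lie along x, BUT the collar was clamped up to 52 degrees off either way, which this pose does not tell: look, or rest the lugs on the collar and turn until they drop in.
- stand_plate (a point): Spring plate in the collar's hole, unloaded top, 12 mm below the mouth, same axes as the mouth. The nose meets it with the section's middle 41 mm above the mouth (46 mm with the lugs resting on the collar); it pushes up 4 N there, 1 N more per mm. The lip is 8 mm thick: press the section's middle below 32 mm above the mouth (shoulder touches at 30) so the lugs go under it.
- base: The filter stand: bowl and first octagonal stage on a foot 130 by 110 mm, origin under it, axes as the mouth. Pressed down, the section turns clockwise (from above) 90 degrees from the slots to a hard stop; the other way is blocked. At the stop, 3 mm notches: let go and the spring lifts it to lock with its middle 35 mm above the mouth; short of the stop it stays 3 mm lower.
- head (a joint): How far (m, 0 unloaded) the stand's head, with collar, mouth and plate, has sunk on its rubber cushions under a downward load: 1 mm per 20 N. Locking needs 15 to 20 N; 60 N sinks it 3 mm, which is too much.
- mat_mid (a point): Middle of the top face of the rubber mat, black, fixed, 210 by 210 mm, 3 mm thick, lying on the bench; z up.
- short: A shorter section of the same make (48 mm high, octagonal body only 25 mm long), standing upright on the bench between the stand and the mat; bystander. Origin under its centre.
- tin: Plain steel tin, 60 mm diameter, 50 mm high, standing; bystander. Origin under its centre.
- driver: Screwdriver lying far out on the bench; bystander.
- wrench: Wrench lying far out on the bench; bystander.
- iron: Plane iron, a flat steel blade 110 by 45 by 5 mm, lying near the robot; bystander. Origin under its centre.
- stone: Whetstone 60 by 150 by 25 mm, near the robot on its left; bystander. Origin under its centre.
- strop: Wooden strop block 50 by 150 by 18 mm, near the robot on its right; bystander. Origin under its centre.
- section: The same section as above; this origin lies on its axis at the end of the nose, 53 mm below the middle point, same axes.
There are look-alikes about, which are no part of the job. What is shaped like the section but yellow is not meant. What is shaped like the base but red is not meant.

How it is judged:
On the way:
1. the section stands upright on the rubber mat, lug end down, let go (angle between section_mid's own z axis and vertical below 0.1 rad and z of section_mid in the frame of mat_mid between 0.048 and 0.058 m and x of section_mid in the frame of mat_mid between -0.105 and 0.105 m and y of section_mid in the frame of mat_mid between -0.105 and 0.105 m and contact force between section and the fingers below 0.1 N), for 0.2 s.
At the end, for the whole second after the job is handed in: The section is locked on the stand: upright within 0.08 rad, its middle within 6 mm of the collar's axis and 35 mm (-1.6, +2 mm) above the collar's top face, at rest, held down only by its lugs in the notches, the fingers off it (horizontal distance between section_mid and mouth below 0.006 m and z of section_mid in the frame of mouth between 0.0334 and 0.037 m and angle between section_mid's own z axis and vertical below 0.08 rad and linear speed of section below 0.01 m/s and contact force between section and the fingers below 0.1 N); the robot touches nothing.
It fails at once if the stand's head is forced down more than 3 mm (pressed with about 60 N) (value of joint head above 0.003 m).
It fails at once if a bystander (short section, tin, screwdriver, wrench, plane iron, whetstone or strop) is moved more than 40 mm (distance of any of short, tin, driver, wrench, iron, stone, strop from where it was at the start of the episode above 0.04 m).
It also fails if it takes over 72 s, if anything falls off the work surface, if the arm or the gripper's body presses on something with over 40 N, if the wrist force passes 120 N, or if a joint passes its speed limit or range.

## Robot

A 6-joint arm with a two-finger parallel gripper is mounted at the origin on the work surface. World frame = base frame: x ahead of the robot, y to its left, z up, the work surface at z = 0. Lengths are in m, angles in rad, forces in N, time in s.
With the tool pointing down it reaches from about 0.275 to 0.875 m from the base axis. Payload 12.5 kg.
Tool frame: the origin (TCP) lies at the very end of the fingers, on their centre line; the grasp point (between the pads) lies 19 mm behind it; z points along the fingers, y is the line along which they close (so a half turn about z gives the same grasp; the last joint's range is limited). The gripper opens to 85 mm and grips with 20 to 120 N. Pads are 22 mm wide; open, the fingers measure 114 mm over their backs; the gripper's body (76 mm by 85 mm) begins 54 mm behind the grasp point. The pads swing forward as they close: fully open they stand 13 mm farther back than shut.
Start: joints at [1.072, 0.351, 1.652, -0, 1.139, -0.085], TCP at [0.221, 0.504, 0.231] pointing down, gripper open.
Joint ranges: [-2.75, 2.75], [-0.79, 2.1], [0.01, 2.65], [-1.57, 4.71], [0.07, 3.14], [-2.87, 2.87]. Speed limits (rad/s): [2.22, 2.22, 2.79, 3.14, 3.14, 3.14].

## Interface

Orientations are given as a 3x3 rotation matrix whose columns are the frame's x, y, z axes.
In Python, from bench import manip gives the robot as it stands. Calls block until the motion is done:
- manip.move_ptp(position, orientation): joint-space move of the TCP to a pose.
- manip.move_l(position, attitude=None, max_speed=0.15): straight line of the TCP; attitude=None keeps the orientation; max_speed is the mean speed in m/s.
- manip.move_j(angles): joint-space move.
- manip.set_gripper(opening, effort=None): opening from 0.0 (shut) to 1.0 (fully open); effort is the grip in N (None keeps the last); returns when the fingers have stopped.
- manip.dwell(seconds).
- manip.inverse_kinematics(position, orientation): joint angles nearest the present ones, or None.
- manip.grab_frame(name): name is "side" or "top" or "wrist"; returns (picture, depth): 400x640x3 uint8, red, green, blue; 400x640 float32, m along the optical axis (not along the pixel's ray), 0 where there is no reading.
- manip.get_calibration(name): a dict with "camera_matrix" (3x3 intrinsics, pixels), "R" (3x3) and "t" (3): a world point X has camera coordinates R X + t. Camera axes: x right, y down, z forward; pixel columns grow to the right and rows downward; lengths in m; the calibration is good to about 2 mm. The wrist camera is an equidistant fisheye: a pixel r from the principal point sees the ray r / f radians off the axis. A picture is of the moment at which its call begins: read the wrist's pose just before it. get_calibration takes no time and is no camera call; for the wrist camera it gives the pose at the moment of the call.
A pose or a line that the arm cannot do raises manip.Unreachable and nothing moves.
- manip.sign_off(): hands the job in; it is judged then, once.
Trained networks look in the newest picture that a camera, given by its name, has taken for a name from the list of things; names that differ only in an ending like _2 or _b are one class to them, and where a whole thing is asked for, a point or a joint stands for the part that bears it (a point fixed in the world has none). Each returns a list of dicts, best first, with "confidence" (0 to 1); they miss things now and then, are a little off and sometimes report something else, mostly with a low value. They report only what shows in the picture. A call takes as long as a camera call. They do not tell look-alikes from the thing itself.
- manip.look_for(camera, name): "at" ([x, y, z] in m, in world coordinates, good to about 4 mm: the middle of the surface that is visible of it).
Readings, each from a call of its own:
- manip.current_time(): time.
- manip.current_qpos(): joint angles.
- manip.current_joint_vel(): joint speeds.
- manip.current_joint_torque(): joint torques, N m.
- manip.current_ee_pos(): TCP position.
- manip.current_tcp_rot(): TCP orientation.
- manip.current_force(): force on the tool from outside, world axes, zero at the start.
- manip.current_ft_torque(): the same for the moment, N m.
- manip.current_grip_width(): opening from 0.0 (shut) to 1.0 (fully open).
- manip.current_grip_force(): force on a finger pad.
Only numpy, scipy, OpenCV 4.12 (cv2) and the standard library are available. Lean on these libraries where they do the work, as an engineer would, in place of code of your own. Each camera call takes 0.05 s, during which the arm holds its last target. There are 200 camera calls.

## Working session

There is one attempt and no reset: what is moved stays moved. The work goes in short steps, each a Python script; the robot and the scene stay as the last script left them, time stands still between calls to the robot, and variables do not carry over. Pictures are saved under pics/ and viewed, at most 10 in all, crops included, and the job is handed in when it is done.

```bash
ls; mkdir -p pics; cat > h.py <<'E'
import numpy as np, cv2
from bench import manip as m
def pix(cam,u,v,d):
    c=m.get_calibration(cam);K=np.array(c["camera_matrix"]);R=np.array(c["R"]);t=np.array(c["t"])
    return R.T@(np.linalg.inv(K)@np.array([u,v,1.])*d-t)
def save(n,im): cv2.imwrite(f"pics/{n}.png",cv2.cvtColor(im,cv2.COLOR_RGB2BGR))
np.set_printoptions(precision=4,suppress=True)
E
python3 - <<'E'
from h import *
for c in("side","top"):
    im,d=m.grab_frame(c); np.savez(f"{c}.npz",im=im,d=d); save(c,im)
    cal=m.get_calibration(c); print(c,cal["camera_matrix"],cal["R"],cal["t"])
    for n in("section_mid","section_lugs","mouth","mat_mid","base","short"):
        print(n,[(np.round(r["at"],3),round(r["confidence"],2)) for r in m.look_for(c,n)])
print(m.current_time())
E
```

```text
pics
side [[499.6741   0.     323.2439]
 [  0.     499.6741 192.3695]
 [  0.       0.       1.    ]] [[ 0.9785 -0.2058  0.0124]
 [-0.1193 -0.6143 -0.78  ]
 [ 0.1682  0.7617 -0.6257]] [-0.534   0.157   1.3795]
section_mid [(array([0.589, 0.401, 0.038]), 0.95), (array([0.574, 0.195, 0.044]), 0.79)]
section_lugs [(array([0.569, 0.2  , 0.048]), 0.82), (array([0.594, 0.4  , 0.041]), 0.7)]
mouth [(array([ 0.667, -0.335,  0.089]), 0.83), (array([ 0.499, -0.202,  0.085]), 0.78), (array([ 0.534, -0.023,  0.039]), 0.58)]
mat_mid [(array([0.533, 0.196, 0.003]), 0.57), (array([ 0.415, -0.02 ,  0.004]), 0.49)]
base [(array([ 0.657, -0.348,  0.039]), 0.96), (array([ 0.49 , -0.214,  0.04 ]), 0.62)]
short [(array([ 0.686, -0.02 ,  0.05 ]), 0.6)]
top [[392.2915   0.     326.7341]
 [  0.     392.2915 198.3786]
 [  0.       0.       1.    ]] [[ 0.0212 -0.9998 -0.0019]
 [-0.9983 -0.0211 -0.0539]
 [ 0.0538  0.003  -0.9985]] [0.0234 0.5614 1.1486]
section_mid [(array([0.594, 0.411, 0.053]), 0.89), (array([0.571, 0.22 , 0.05 ]), 0.6)]
section_lugs [(array([0.596, 0.416, 0.052]), 0.72), (array([0.568, 0.22 , 0.048]), 0.55)]
mouth [(array([ 0.664, -0.321,  0.097]), 0.55), (array([ 0.499, -0.179,  0.099]), 0.38)]
mat_mid []
base [(array([ 0.66 , -0.31 ,  0.045]), 0.84), (array([ 0.502, -0.174,  0.036]), 0.77), (array([0.57 , 0.219, 0.051]), 0.16), (array([0.54 , 0.224, 0.003]), 0.15)]
short [(array([ 0.501, -0.185,  0.099]), 0.65), (array([ 0.683, -0.002,  0.05 ]), 0.56), (array([0.541, 0.226, 0.003]), 0.33)]
0.7
```

View pics/side.png

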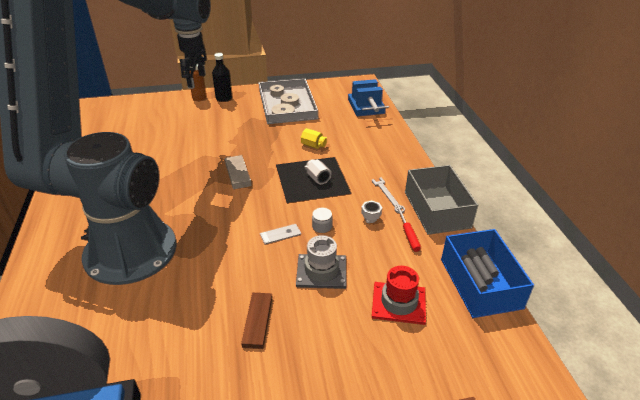

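View pics/top.png

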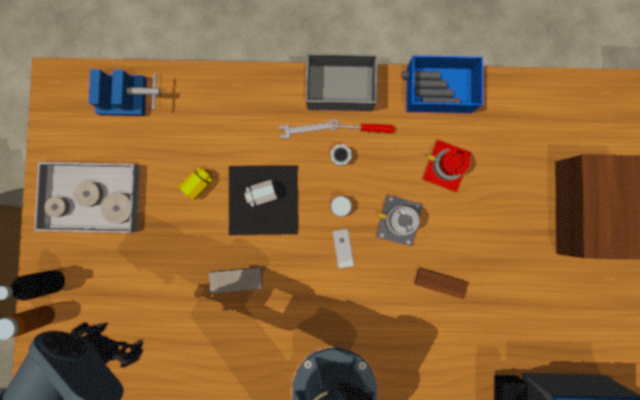

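Candidates for the section: the bare metal body on the mat, top (263,193) / side (318,172), and the yellow look-alike, top (196,183) / side (314,140). I choose the first. For the stand there is the grey one, top (403,219), and a red one, top (446,163). I choose the grey.

```bash
cat >> h.py <<'E'
def cloud(cam,d,box,z0,z1):
    c=m.get_calibration(cam);K=np.array(c["camera_matrix"]);R=np.array(c["R"]);t=np.array(c["t"])
    v,u=np.mgrid[:400,:640]; r=np.stack([(u-K[0,2])/K[0,0],(v-K[1,2])/K[1,1],np.ones_like(u)],-1)
    P=(r*d[...,None]-t)@R
    k=(d>0)&(P[...,0]>box[0])&(P[...,0]<box[1])&(P[...,1]>box[2])&(P[...,1]<box[3])&(P[...,2]>z0)&(P[...,2]<z1)
    return P[k],u[k],v[k]
E
python3 - <<'E'
from h import *
for c in("side","top"):
    f=np.load(c+".npz")
    for nm,box,z0,z1 in(("sec",(.49,.66,.12,.31),.012,.09),("stand",(.44,.58,-.25,-.11),.085,.12),("mat",(.40,.68,.08,.36),-.003,.009),("short",(.64,.73,-.07,.04),.03,.1),("tin",(.49,.58,-.07,.04),.03,.1)):
        P,u,v=cloud(c,f["d"],box,z0,z1)
        if nm=="mat":
            k=f["im"][v,u].max(1)<50; P,u,v=P[k],u[k],v[k]
        q=P[:,:2]-P[:,:2].mean(0); w,V=np.linalg.eigh(q.T@q); s=q@V
        print(c,nm,len(P),"mean",P.mean(0),"p2-98",np.percentile(P,2,0),np.percentile(P,98,0),"axis",V[:,1],"ext",np.ptp(s,axis=0), "rect",cv2.minAreaRect((P[:,:2]*1000).astype(np.float32)))
a=np.load("side.npz")["im"][140:220,260:380]; b=np.load("top.npz")["im"][160:250,210:310]
save("crop",np.hstack([cv2.resize(a,(400,267),interpolation=2),cv2.resize(b,(297,267),interpolation=2)]))
E
```

```text
side sec 405 mean [0.5702 0.2054 0.0418] p2-98 [0.5404 0.1788 0.0156] [0.6061 0.2549 0.0593] axis [-0.563   0.8265] ext [0.0645 0.0926] rect ((570.0614624023438, 222.54806518554688), (57.89845275878906, 88.6858901977539), 22.18450355529785)
side stand 517 mean [ 0.5016 -0.1883  0.0947] p2-98 [ 0.4664 -0.2214  0.0854] [ 0.5355 -0.1519  0.101 ] axis [0.156  0.9878] ext [0.074  0.0757] rect ((501.0115966796875, -185.72457885742188), (74.89641571044922, 73.66499328613281), 76.22750854492188)
side mat 258 mean [0.5667 0.1947 0.001 ] p2-98 [ 0.4714  0.1269 -0.0027] [0.6531 0.3161 0.0055] axis [-0.8921  0.4519] ext [0.2579 0.2573] rect ((559.5301513671875, 223.0504150390625), (193.3244171142578, 210.8602294921875), 2.319204568862915)
side short 273 mean [ 0.6868 -0.0114  0.0441] p2-98 [ 0.6611 -0.0347  0.0311] [0.7151 0.02   0.0503] axis [0.6437 0.7652] ext [0.0564 0.0617] rect ((688.1680908203125, -6.036663055419922), (60.75803756713867, 57.2183723449707), 45.091827392578125)
side tin 295 mean [ 0.5384 -0.016   0.0442] p2-98 [ 0.5119 -0.0384  0.0315] [0.5656 0.0149 0.0514] axis [0.0689 0.9
[... 671 characters left out ...]
2-98 [ 0.4586  0.1309 -0.0012] [0.6497 0.321  0.0078] axis [-0.9589 -0.2837] ext [0.2406 0.2365] rect ((553.5604248046875, 226.2836151123047), (198.42724609375, 199.34774780273438), 1.9050127267837524)
top short 322 mean [ 0.6862 -0.0009  0.0485] p2-98 [ 0.6601 -0.0267  0.0397] [0.7128 0.0253 0.0534] axis [-0.9752  0.2214] ext [0.0577 0.0588] rect ((687.3465576171875, -1.4351577758789062), (56.09962463378906, 55.52519607543945), 5.0117998123168945)
top tin 330 mean [ 0.5374 -0.0043  0.049 ] p2-98 [ 0.5118 -0.0311  0.0359] [0.5638 0.0223 0.0547] axis [-0.7188  0.6953] ext [0.0576 0.0575] rect ((538.1653442382812, -3.7565650939941406), (57.57447814941406, 57.45542907714844), 46.02710723876953)
```

View pics/crop.png

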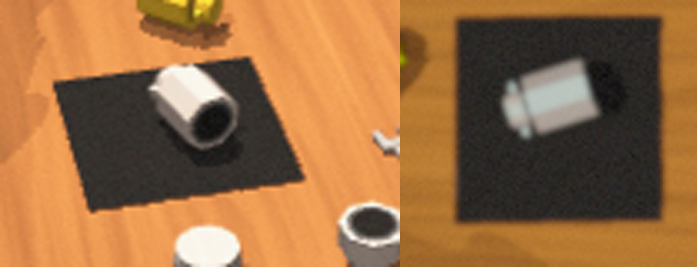

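```bash
cat >> h.py <<'E'
Z=np.array([0,0,1.])
def rot(y,z): 
    y=np.array(y)/np.linalg.norm(y); z=np.array(z)/np.linalg.norm(z); return np.column_stack([np.cross(y,z),y,z])
def tilt(a,phi,sg):
    """picking attitude (section z horizontal along a), and attitude once a is up; sg picks finger order"""
    s,c=np.sin(phi),np.cos(phi); y=sg*np.array([-a[1],a[0],0])
    return rot(y,-a*s-c*Z), rot(y,-s*Z+c*a)
def down(th): return rot([np.cos(th),np.sin(th),0],-Z)
E
python3 - <<'E'
from h import *
a=np.array([.319,-.948,0]);a/=np.linalg.norm(a)
mid=np.array([.574,.2194,.031]); up=np.array([.55,.225,.058])
for phi in np.radians([20,30,40,50]):
  for sg in(1,-1):
    A,B=tilt(a,phi,sg)
    print(np.degrees(phi),sg,[m.inverse_kinematics(p+.023*R[:,2],R) for p,R in((mid-.13*A[:,2],A),(mid,A),(mid+.1*Z,A),(up+.1*Z,B),(up,B),(up-.12*B[:,2],B))])
for th in np.radians(np.arange(-180,180,45)): print(np.degrees(th),m.inverse_kinematics([.501,-.18,.13],down(th)))
c=m.get_calibration("wrist");T=m.current_tcp_rot();print(c["camera_matrix"],"cam in tool",T.T@(-np.array(c["R"]).T@c["t"]-m.current_ee_pos()), np.array(c["R"])@T)
E
```

```text
20.0 1 [array([ 0.0847,  0.611 ,  1.5497,  0.3824,  1.0982, -0.4357]), array([ 0.1552,  0.7825,  1.6012,  0.4557,  0.8726, -0.4853]), array([ 0.1552,  0.6316,  1.5779,  0.4039,  1.0311, -0.3963]), array([ 0.6734,  0.8533,  1.5029, -1.0826,  1.556 ,  0.8439]), array([ 0.6734,  1.0199,  1.4712, -1.0882,  1.493 ,  0.9633]), array([ 0.8258,  1.0174,  1.32  , -0.9743,  1.6588,  0.8839])]
20.0 -1 [array([0.0847, 0.611 , 1.5497, 0.3824, 1.0982, 2.7059]), array([0.1552, 0.7825, 1.6012, 0.4557, 0.8726, 2.6563]), array([0.1552, 0.6316, 1.5779, 0.4039, 1.0311, 2.7453]), array([ 0.6734,  0.8533,  1.5029, -1.0826,  1.556 , -2.2977]), array([ 0.6734,  1.0199,  1.4712, -1.0882,  1.493 , -2.1783]), array([ 0.8258,  1.0174,  1.32  , -0.9743,  1.6588, -2.2577])]
29.999999999999996 1 [array([-0.0053,  0.6667,  1.5274,  0.5352,  1.1875, -0.5947]), array([ 0.0945,  0.8177,  1.5866,  0.6308,  0.971 , -0.6551]), array([ 0.0945,  0.6637,  1.5717,  0.5745,  1.1103, -0.5443]), array([ 0.6473,  0.7846,  1.524 , -0.9768,  1.4373,  0.7841]), array([ 0.6473,  0.9462,  1.5101, -0.9985,  1.3558,  0.9092]), array([ 
[... 1934 characters left out ...]
7172,  1.4833, -0.6759,  1.2976, -2.476 ])]
-180.0 [-0.4324  0.449   1.7888 -0.      0.9038  2.7092]
-135.0 [-0.4324  0.449   1.7888 -0.      0.9038  1.9238]
-90.0 [-0.4324  0.449   1.7888 -0.      0.9038  1.1384]
-45.0 [-0.4324  0.449   1.7888 -0.      0.9038  0.353 ]
0.0 [-0.4324  0.449   1.7888 -0.      0.9038 -0.4324]
45.0 [-0.4324  0.449   1.7888 -0.      0.9038 -1.2178]
90.0 [-0.4324  0.449   1.7888 -0.      0.9038 -2.0032]
135.0 [-0.4324  0.449   1.7888 -0.      0.9038 -2.7886]
[[309.7069   0.     321.33  ]
 [  0.     309.7069 195.4259]
 [  0.       0.       1.    ]] cam in tool [ 0.0722  0.0004 -0.1438] [[ 0.0002  1.     -0.0005]
 [-0.9598  0.     -0.2806]
 [-0.2806  0.0005  0.9598]]
```

```bash
cat >> h.py <<'E'
def ortho(im,cal,c,z0,half=.07,px=400):
    """metric top-down view of plane z0 from wrist fisheye: image right=-y, up=+x"""
    g=np.linspace(-half,half,px); X,Y=np.meshgrid(c[0]-g,c[1]-g,indexing="ij")
    P=np.stack([X,Y,np.full_like(X,z0)],-1).reshape(-1,1,3)
    uv,_=cv2.fisheye.projectPoints(P,cv2.Rodrigues(np.array(cal["R"]))[0],np.array(cal["t"],float),np.array(cal["camera_matrix"],float),np.zeros(4))
    uv=uv.reshape(px,px,2).astype(np.float32); return cv2.remap(im,uv[...,0],uv[...,1],cv2.INTER_LINEAR)
def wcloud(d,cal,box,z0,z1):
    K=np.array(cal["camera_matrix"]); v,u=np.mgrid[:400,:640]
    p=cv2.fisheye.undistortPoints(np.stack([u,v],-1).reshape(-1,1,2).astype(np.float64),K,np.zeros(4)).reshape(400,640,2)
    P=(np.dstack([p,np.ones((400,640))])*d[...,None]-cal["t"])@np.array(cal["R"])
    k=(d>0)&(P[...,0]>box[0])&(P[...,0]<box[1])&(P[...,1]>box[2])&(P[...,1]<box[3])&(P[...,2]>z0)&(P[...,2]<z1)
    return P[k]
def wrist(n):
    cal=m.get_calibration("wrist"); im,d=m.grab_frame("wrist"); np.savez(n+".npz",im=im,d=d,**{k:np.array(v) for k,v in cal.items()}); return im,d,cal
E
python3 - <<'E'
from h import *
a=np.array([.319,-.948,0]);a/=np.linalg.norm(a); c=np.array([.574,.2194,.031])
R=rot([-a[1],a[0],0],-Z)
m.move_ptp(c+[0,0,.19],R); im,d,cal=wrist("w1")
P=wcloud(d,cal,(.49,.66,.12,.31),.012,.09)
print(len(P),P.mean(0),P.max(0),cv2.minAreaRect((P[:,:2]*1000).astype(np.float32)))
t=P[P[:,2]>.052]; print("top",len(t),np.median(t[:,2]),cv2.minAreaRect((t[:,:2]*1000).astype(np.float32)))
Q=wcloud(d,cal,(.4,.7,.1,.35),-.02,.012); print("mat z",np.median(Q[:,2]))
save("w1",np.hstack([ortho(im,cal,(.565,.235),.045),ortho(im,cal,(.565,.235),.03)])); print(m.current_time(),m.current_ee_pos())
print([ (r["at"],r["confidence"]) for r in m.look_for("wrist","section_lugs")])
E
```

```text
4042 [0.5707 0.2297 0.0527] [0.6094 0.2746 0.0626] ((570.6876831054688, 229.86074829101562), (56.76289749145508, 83.93611907958984), 18.807615280151367)
top 2180 0.05959873117212229 ((571.215087890625, 227.88824462890625), (42.19011688232422, 79.10677337646484), 18.91524887084961)
mat z 0.003360982312217322
2.4083 [0.5735 0.2204 0.2211]
[([0.6028, 0.4041, 0.045], 0.82), ([0.5721, 0.227, 0.0523], 0.65)]
```

View pics/w1.png

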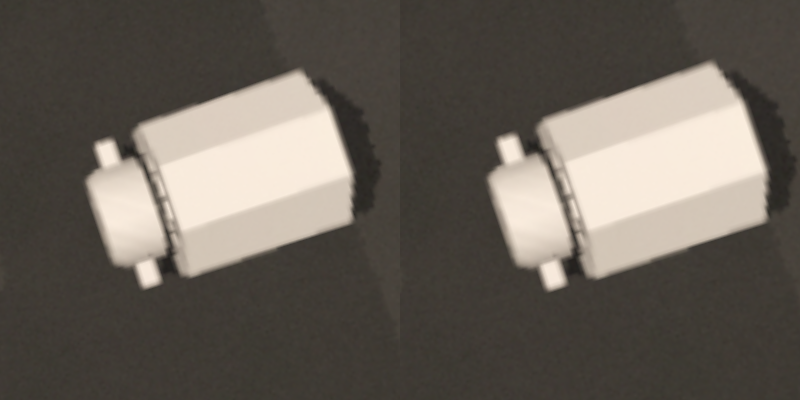

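```bash
cat > s1.py <<'E'
from h import *
g=np.radians(18.85); a=np.array([np.sin(g),-np.cos(g),0]); mid=np.array([.5744,.2190,.031]); up=np.array([.55,.222,.056])
A,B=tilt(a,np.radians(50),1); k=.023
m.set_gripper(1.0,60)
m.move_ptp(mid-.09*A[:,2]+k*A[:,2],A); m.move_l(mid+k*A[:,2])
print("pre",m.current_ee_pos()-(mid+k*A[:,2]),m.current_force())
m.set_gripper(0.0,60); print("grip",m.current_grip_width(),m.current_grip_force(),m.current_force())
m.move_l(mid+k*A[:,2]+.09*Z); m.move_l(up+.07*Z+k*B[:,2],B); m.move_l(up+.004*Z+k*B[:,2]); m.dwell(.2)
f0=m.current_force(); 
for h in np.arange(.003,-.006,-.001):
    m.move_l(up+h*Z+k*B[:,2],max_speed=.02); f=m.current_force()-f0; print(h,f)
    if f[2]>3: break
im,d=m.grab_frame("side"); np.savez("s2.npz",im=im,d=d)
print(m.current_time(),m.current_grip_width())
save("s2",cv2.resize(im[130:230,250:400],(750,500),interpolation=2))
E
python3 s1.py
```

```text
pre [ 0.0005 -0.      0.0008] [0.1373 1.0504 0.2762]
grip 0.6510545232229238 59.16631469877757 [-1.0704 -4.8322  4.7902]
0.003 [-0.1076 -0.0184  1.0077]
0.002 [-0.3901 -0.379   0.878 ]
0.001 [-0.7965  0.2755  0.9078]
0.0 [-0.3142 -0.3206  1.5162]
-0.001 [-5.0388  0.7814 10.4056]
9.1667 0.6502515339037114
```

View pics/s2.png

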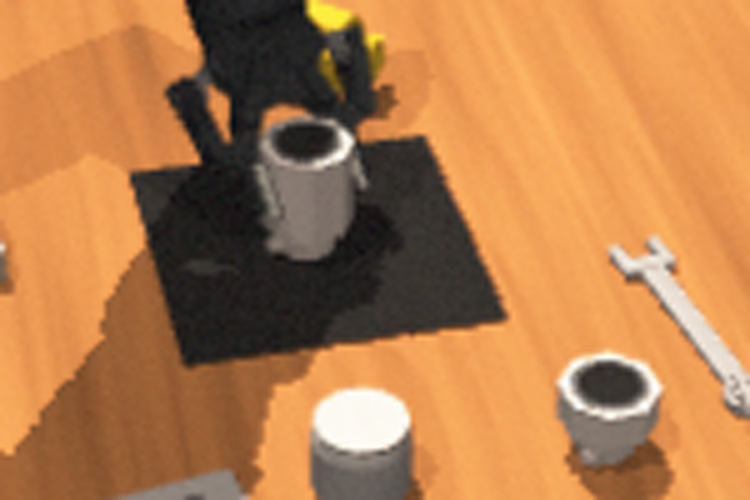

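```bash
cat > s2.py <<'E'
from h import *
g=np.radians(18.85); a=np.array([np.sin(g),-np.cos(g),0]); up=np.array([.55,.222,.055])
_,B=tilt(a,np.radians(50),1); k=.023
m.set_gripper(1.0); m.dwell(.3); print(m.current_grip_width(),m.current_force())
m.move_l(up+(k-.1)*B[:,2]); m.move_ptp(up+[0,0,.2],down(g)); im,d,cal=wrist("w2")
P=wcloud(d,cal,(.48,.62,.15,.29),.03,.13); t=P[P[:,2]>.075]
print("sec",np.percentile(P[:,2],[50,95,99]),len(t),cv2.minAreaRect((t[:,:2]*1000).astype(np.float32)),cv2.minEnclosingCircle((t[:,:2]*1000).astype(np.float32)))
o1=ortho(im,cal,up,.086)
s=np.array([.501,-.181,.1]); m.move_ptp(s+[-.06,0.0,.19],down(np.pi/2)); im,d,cal=wrist("w3")
P=wcloud(d,cal,(.44,.58,-.25,-.11),.085,.115); print("stand",len(P),np.median(P[:,2]),cv2.minAreaRect((P[:,:2]*1000).astype(np.float32)),cv2.minEnclosingCircle((P[:,:2]*1000).astype(np.float32)))
save("w3",np.hstack([o1,ortho(im,cal,s,.1)])); print(m.current_time(),m.current_qpos())
E
python3 s2.py
```

```text
0.9994549856918284 [-0.0674  0.3511 -0.3636]
sec [0.0876 0.0889 0.0895] 2433 ((549.4830322265625, 222.4251251220703), (56.17676544189453, 55.89664077758789), 18.696056365966797) ((549.7235107421875, 222.91441345214844), 30.307344436645508)
stand 2840 0.10053587689366185 ((499.72662353515625, -181.6756591796875), (75.305908203125, 73.296875), 0.5564181208610535) ((500.5423889160156, -181.2131805419922), 38.70817565917969)
13.2667 [-0.4859  0.1565  1.7569 -0.      1.2287 -2.0572]
```

View pics/w3.png

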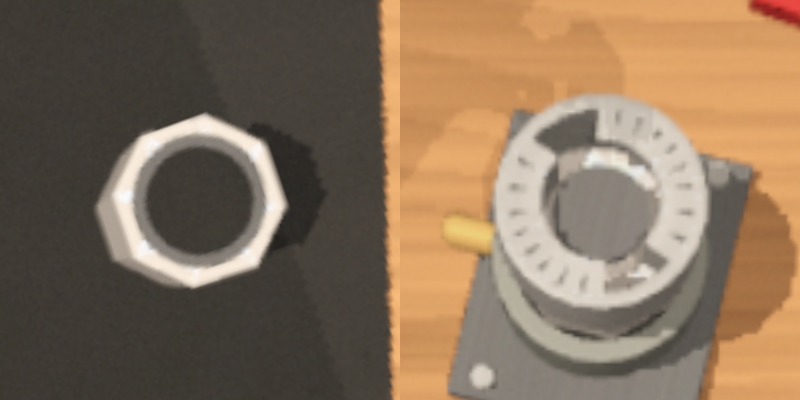

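```bash
python3 - <<'E'
from h import *
f=np.load("w3.npz"); cal={k:f[k] for k in("camera_matrix","R","t")}
P=wcloud(f["d"],cal,(.44,.58,-.25,-.11),.097,.105); c,r=cv2.minEnclosingCircle((P[:,:2]*1000).astype(np.float32)); print(c,r)
cx,cy=c[0]/1000,c[1]/1000
th=np.radians(np.arange(0,360,3))
for rr in(.0235,.0255):
  W=np.stack([cx+rr*np.cos(th),cy+rr*np.sin(th),np.full_like(th,.1005)],-1)
  uv=cv2.fisheye.projectPoints(W.reshape(-1,1,3),cv2.Rodrigues(cal["R"])[0],cal["t"],cal["camera_matrix"],np.zeros(4))[0].reshape(-1,2).round().astype(int)
  dz=f["d"][uv[:,1],uv[:,0]]-(W@cal["R"].T+cal["t"])[:,2]
  b=(dz>.003); print(rr,"slot deg",np.degrees(th)[b].round().astype(int))
# foot direction
f=np.load("w3.npz");Q=wcloud(f["d"],cal,(.40,.60,-.28,-.08),.006,.03);print(len(Q),np.median(Q[:,2]),cv2.minAreaRect((Q[:,:2]*1000).astype(np.float32)))
E
```

```text
(500.53521728515625, -181.59912109375) 38.5626335144043
0.0235 slot deg [  6   9  12  15  18  21  24  27  30  33  36  39  42  45 183 186 189 192
 195 198 201 204 207 210 213 216 219 222 225]
0.0255 slot deg [  3   9  12  15  18  21  24  27  30  33  36  39  42  45 183 186 189 192
 195 198 201 204 207 210 213 216 219 222]
2599 0.013262320041683814 ((499.91796875, -181.17123413085938), (111.05856323242188, 130.4539337158203), 76.7862548828125)
```

```bash
cat > s3.py <<'E'
from h import *
g=np.radians(18.8); p=np.array([.5497,.2225,.056]); s=np.array([.5003,-.1814,0]); o=np.array([0,0,-.013])
m.move_ptp(p+o+[0,0,.1],down(g)); m.move_l(p+o); print("pre",m.current_force())
m.set_gripper(0.0,80); print("grip",m.current_grip_width(),m.current_grip_force())
m.move_l(p+o+.14*Z); 
D=down(np.radians(24.5)); m.move_ptp(s+o+.196*Z,D); m.move_l(s+o+.156*Z); m.dwell(.2)
f0=m.current_force(); print(f0,m.current_time())
for h in np.arange(.152,.1395,-.001):
    m.move_l(s+o+h*Z,max_speed=.03); f=m.current_force()-f0; print(round(h,4),f,m.current_ee_pos()[2]-o[2])
    if f[2]>8 or np.hypot(*f[:2])>10: break
np.save("f0.npy",f0); print(m.current_time(),m.current_ft_torque(),m.current_qpos())
E
python3 s3.py
```

```text
pre [1.476  0.2285 0.5645]
grip 0.6434714506476261 85.15517195686698
[-0.3172  0.4132 -3.5177] 19.4417
0.152 [ 0.999  -0.3343  1.0916] 0.15195010217070665
0.151 [ 0.3519 -0.8568 -0.3673] 0.1509605917838733
0.15 [-0.7262 -0.6893  1.5693] 0.14993741482958467
0.149 [ 0.5867 -0.3769  0.3359] 0.14891489390560014
0.148 [ 0.1706 -0.6685  0.6893] 0.14796185623602376
0.147 [ 0.196  -0.168   0.8112] 0.14695553720615626
0.146 [ 0.6626 -0.3137  0.7536] 0.1459489782930811
0.145 [ 0.5361 -0.8391  1.176 ] 0.14494069344116403
0.144 [0.8136 0.2351 1.1378] 0.14389945618741504
0.143 [ 0.3526 -0.771   0.7301] 0.14294616920501632
0.142 [ 1.2842 -1.1882  1.4114] 0.1421051943896839
0.141 [-0.3221 -0.4159  4.405 ] 0.14120585565181107
0.14 [-0.1041  0.6001  6.2668] 0.1401312425982499
22.725 [-0.0272  0.013  -0.0426] [-0.4353  0.453   1.791   0.      0.8971 -0.863 ]
```

Lugs dropped in the slots and the plate was met at 41 mm, as expected. Next: press, turn, watch forces.

```bash
cat > s4.py <<'E'
from h import *
s=np.array([.5003,-.1814,0]); o=np.array([0,0,-.013]); f0=np.load("f0.npy")
for h in np.arange(.138,.1265,-.001):
    m.move_l(s+o+h*Z,max_speed=.03); m.dwell(.05); f=m.current_force()-f0; print(round(h,4),f)
    if f[2]>16 or np.hypot(*f[:2])>12: break
if f[2]<25 and h<.1325:
    t0=m.current_ft_torque()[2]
    for i,d in enumerate(np.append(np.arange(20.5,-61,-8),np.arange(-62.5,-76,-1.5))):
        m.move_l(s+o+h*Z,down(np.radians(d))); f=m.current_force()-f0; t=m.current_ft_torque()[2]-t0
        print(d,f,"tz",round(t,3),np.degrees(np.arctan2(*m.current_tcp_rot()[1::-1,1])))
        if abs(t)>.5 or f[2]>35 or np.hypot(*f[:2])>20: break
print(m.current_time(),h,m.current_grip_width())
E
python3 s4.py
```

```text
0.138 [-0.4105 -0.1381  8.2778]
0.137 [-1.1351 -0.1071  8.337 ]
0.136 [-0.5557  0.3077  9.9696]
0.135 [-0.9057  0.9054 10.3263]
0.134 [-0.8526 -0.7784 11.539 ]
0.133 [-2.4302  0.2565 12.6715]
0.132 [-1.6808 -0.0821 13.0007]
0.131 [-1.9313 -0.207  14.4375]
0.13 [-2.0567  0.1342 15.0899]
0.129 [-4.6899  1.1642 20.1774]
20.5 [-2.2498  0.6878 20.2884] tz -0.079 20.463358773744826
12.5 [-1.6369  0.5911 18.4227] tz -0.145 12.449850250754626
4.5 [-0.6734  0.8671 17.1597] tz -0.061 4.453556112713918
-3.5 [-0.1398 -0.2108 17.8838] tz -0.15 -3.552742857274534
-11.5 [-0.2337  0.0843 18.2124] tz -0.141 -11.547070175883254
-19.5 [-0.2481  0.0166 17.6989] tz -0.144 -19.548610971754275
-27.5 [ 0.5172 -0.2663 16.5447] tz -0.137 -27.543942812985275
-35.5 [ 0.2488  0.0012 16.3126] tz -0.152 -35.543507072898755
-43.5 [ 0.0088 -1.0692 17.7736] tz -0.117 -43.54692672061742
-51.5 [ 0.6393 -1.397  17.7515] tz -0.141 -51.54096587811439
-59.5 [ 0.4796 -0.9059 17.4031] tz -0.146 -59.54240608776913
-62.5 [ 0.3663 -1.2097 17.3974] tz -0.138 -62.525956478645455
-64.0 [ 0.6784 -1.4469 16.9345] tz -0.071 -64.01014432402481
-65.5 [ 1.0491 -0.6262 17.5698] tz -0.023 -65.50451930212832
-67.0 [ 2.0747 -0.3398 16.91  ] tz 0.049 -67.00046562275396
-68.5 [ 3.4264 -0.8526 16.7254] tz 0.397 -68.45365202059104
-70.0 [ 2.3666 -0.7195 15.981 ] tz 1.144 -69.86578281036178
30.3917 0.129 0.6477814954618396
```

```bash
cat > s5.py <<'E'
from h import *
s=np.array([.5003,-.1814,0]); o=np.array([0,0,-.013])
D=down(np.radians(-68.5)); m.move_l(s+o+.129*Z,D); print(m.current_ft_torque())
m.set_gripper(1.0); m.dwell(.3); m.move_l(s+o+.25*Z,D); m.move_ptp(s+[-.06,0,.32],down(np.pi/2)); im,d,cal=wrist("w4")
P=wcloud(d,cal,(.45,.55,-.24,-.13),.15,.19); P=P[P[:,2]>np.percentile(P[:,2],90)-.004]
print("top z",np.median(P[:,2]),cv2.minEnclosingCircle((P[:,:2]*1000).astype(np.float32)),"plane",np.linalg.lstsq(np.c_[P[:,:2]-P[:,:2].mean(0),np.ones(len(P))],P[:,2],rcond=None)[0])
im2,d2=m.grab_frame("side")
save("w4",np.hstack([ortho(im,cal,s,.165),cv2.resize(im2[190:300,270:380],(400,400),interpolation=2)])); print(m.current_time(),m.current_force(),m.current_grip_width())
E
python3 s5.py
```

```text
[-0.0742 -0.3518  0.5054]
top z 0.1666578263874131 ((499.6331787109375, -181.65237426757812), 30.357810974121094) plane [ 0.0046 -0.0008  0.1666]
34.8 [ 0.357  -0.3297  0.1022] 1.00006692778342
```

View pics/w4.png

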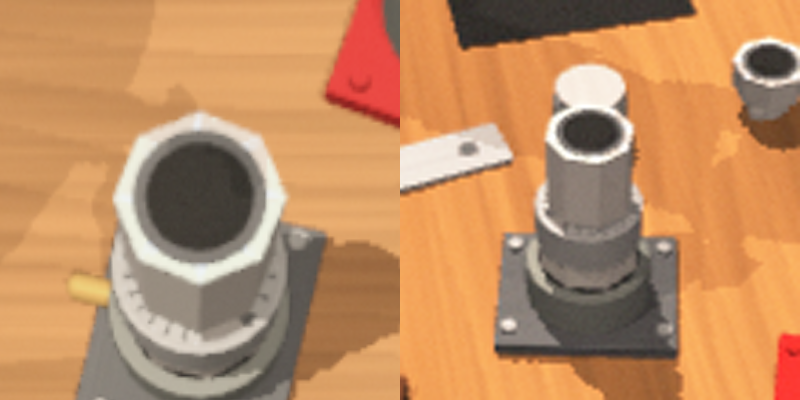

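The section stands upright in the collar. Its top is at 0.1666 m; with the ~1.5 mm camera bias seen earlier, that matches the locked 0.165 m. It is centred and nothing touches it.

```bash
python3 -c "
from h import *
print(m.sign_off())"
```

```text
the job is handed in; nothing more can be done
None
```

The section was stood on the mat and let go, then stacked on the stand, turned to the stop and released; the last camera check (34.8 s) shows it locked upright, within 1 mm of the collar's axis, with a peak press of about 20 N, and the job is handed in, though `sign_off` returned no verdict.

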